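Hold the test cabinet's hood at its balance point for fitting the stay

TASK

The gas strut has been taken off the hood of the blue bench test cabinet. Press the red-knobbed latch lever on the cabinet's front fully down to free the hood, then take the hood by its black bar handle, swing it up to its balance point, where it would fall neither shut nor over backwards, and finish still holding it there, at rest and by the handle, so that the new strut can be clipped on. Do not let the hood go over backwards, and leave the other things on the bench where they are.

Things in the scene. Friction and masses are not known exactly. Their poses are not given: they have to be found in the camera images.
- cabinet: blue test cabinet, fixed. Origin: on the bench under the chamber's centre; x points from its front (latch, handle) to its back, y to the left seen from the front, z up. Chamber x -90..90, y -170..170 mm, rim 85 high; housing behind to x 175, 78 high; grey valve pod y -171..-266, x -90..160, 162 high with knob and gauge. The shut hood's top is 160 mm high.
- hood_hinge (a point): centre of the hood's hinge axis, on the cabinet at (90, 0, 85) mm; the axis runs along the cabinet's y axis, at the rear rim.
- hood (a joint): hood angle, rad: 0 shut, grows as the front rises; stop at 1.95. Grey hood with clear window, 180 mm deep, 340 wide, 75 tall, open below, about 0.9 kg. Shut, its centre of mass lies 115 mm before and 55 mm above the hinge, so it balances at 1.125 (64 degrees, window 26 degrees short of upright): below that it falls shut, beyond it falls back. The hinge turns freely and does not hold it.
- hood_handle (a point): black bar handle on the hood's front. Point: bar centre. Bar 14 mm thick, 130 long, parallel to the hinge; posts 57 mm either side of the centre; 38 mm free between bar and hood. Hood shut: bar centre 225 mm before and 55 mm above the hinge axis (140 above the bench, 20 below the hood's top). It moves on a 232 mm circle about the hinge; the bar can turn between gripping fingers.
- latch (a joint): latch lever angle, rad: 0 to 0.08 at the start, arm leaning out and up (40 degrees above level at 0), its hook holding the hood shut; grows as the knob is pressed down, to the stop at 0.90 (12 degrees below level). The hood is free from about 0.4 on. Friction takes about 2 N at the knob; the lever stays where it is left.
- latch_knob (a point): centre of the red ball knob, 20 mm in diameter, at the end of the latch lever's 65 mm arm. In the cabinet's frame it moves in the plane y = 130 mm from (-154, 107) mm (x, z) at the start to (-168, 52) mm when fully down.
- latch_pivot (a point): pivot axis of the latch lever, on the cabinet at (-104, 130, 65) mm; the axis runs along the cabinet's y axis.
- gas_strut: bystander: black gas strut with steel rod lying along the left side of the cabinet, 236 mm long along its x axis, 18 mm thick; origin under its middle.
- wrench: bystander: steel wrench, 190 mm long along x, lying on the bench at the cabinet's front right; origin under its middle.
- steel_tube: bystander: bent hydraulic tube with two nuts, about 155 by 120 mm, 16 mm thick, lying to the right of the cabinet; origin under its middle.
- elbow: bystander: brass elbow fitting, about 55 mm long, 56 mm high, left of the cabinet; origin under its block.
- spray_can: bystander: yellow can, 54 mm in diameter, 165 mm tall, upright, left of the cabinet; origin under it.
- cap_white: bystander: white plastic sealing cap, 34 mm in diameter, 24 mm high, left of the cabinet; origin under it.
- cap_bin: bystander: orange bin of white caps, 130 by 100 by 55 mm, at the right front; origin under its middle.

How it is judged:
On the way, in this order (a step that is already met when the one before it is completed fails the run):
1. the latch lever is pressed fully down (within 0.15 rad of its stop) with the hood still shut (value of joint latch above 0.75 rad and value of joint hood below 0.1 rad), for 0.1 s.
2. the hood, held by its handle, is at its balance point (value of joint hood between 1.035 and 1.215 rad and contact force between the fingers and handle_bar above 1 N), for 0.3 s.
At the end, for the whole second after the job is handed in: The program finishes while the fingers hold the hood by its bar handle (contact over 1 N), the hood at its balance point of 1.125 rad to within 0.09 rad and at rest (under 0.1 rad/s), and the latch lever still down (over 0.75 of 0.90 rad) (all of step 2 and velocity of joint hood between -0.1 and 0.1 rad/s and value of joint latch above 0.75 rad); the arm keeps its last pose, push and grip.
It fails at once if the hood goes over backwards (beyond 1.45 rad) (value of joint hood above 1.45 rad).
It fails at once if a bystander is moved by more than 30 mm (distance of any of gas_strut, wrench, steel_tube, elbow, spray_can, cap_white, cap_bin from where it was at the start of the episode above 0.03 m).
It also fails if it takes over 48 s, if anything falls off the work surface, if the arm or the gripper's body presses on something with over 40 N, if the wrist force passes 120 N, or if a joint passes its speed limit or range.

ROBOT

A 6-joint arm with a two-finger parallel gripper is mounted at the origin on the work surface. World frame = base frame: x ahead of the robot, y to its left, z up, the work surface at z = 0. Lengths are in m, angles in rad, forces in N, time in s.
With the tool pointing down it reaches from about 0.225 to 0.875 m from the base axis. Payload 3.4 kg.
Tool frame: the origin (TCP) lies midway between the tips of the shut fingers; the grasp point (between the pads) lies 19 mm behind it (manip.grip_point_offset is the distance from the TCP to the grasp point, in m); z points along the fingers, y is the line along which they close (so a half turn about z gives the same grasp; the last joint's range is limited). The gripper opens to 85 mm and grips with 20 to 120 N. Pads are 22 mm wide; open, the fingers measure 114 mm over their backs; the gripper's body (76 mm by 85 mm) begins 54 mm behind the grasp point. The pads swing forward as they close: fully open they stand 13 mm farther back than shut.
Start: joints at [1.039, 0.276, 1.505, -0, 1.361, -0.121], TCP at [0.23, 0.527, 0.231] pointing down, gripper open.
Joint ranges: [-2.89, 2.89], [-0.75, 2.08], [0.22, 2.7], [-1.18, 4.32], [0.11, 2.71], [-2.7, 2.7]. Speed limits (rad/s): [2.57, 2.57, 3.14, 3.14, 3.14, 3.14].

INTERFACE

Orientations are given as a unit quaternion [w, x, y, z].
In Python, from rig import manip gives the robot as it stands.
- The arm moves only by the shell command python3 -m handwheel 'ROWS' [FORCE]. ROWS is JSON, a list of rows, each an object with "translation": the shift along the tool's x, y, z in m, a list of three; "angular": the turn, a rotation vector about the tool's x, y, z in degrees, a list of three; "hand": the closure, from 0 (fully open) to 1 (shut). A call has 1 to 10 rows; each row shifts and turns the commanded pose from where the row before left it, along the tool's axes as they then stand; what a row does not reach is not made up. A row lasts 1/12 s, in which the tool goes at most 41.7 mm and 7.16 degrees, less where a joint would pass 70% of its speed; a pose out of reach is approached as far as the arm can. A call with a gripper value outside its range is refused whole. The fingers move at their own pace and stop on an object; FORCE is the grip in N (left out, the last holds). Time passes only in rows, so rows that do not move let the fingers close. It gives the time, the measured TCP pose, the force, the opening and the grip force at its end, in the units of the state.
- manip.get_state(): the state, without advancing time (a new reading comes with each control period).
- manip.get_image(name): name is "side" or "top" or "wrist"; returns the picture (420x560x3 uint8, red, green, blue); there is no depth.
- manip.camera_info(name): a dict with "camera_matrix" (3x3 intrinsics, pixels), "k1" (the pictures are not rectified: a ray, as slopes to the right and down, at radius r is drawn at 1 + k1 r^2 times it, then the intrinsics apply), "eye" and "orientation" of the camera in the world; the wrist camera has in their place "tool_from_camera" (4x4, takes a point from camera to tool coordinates, whose origin is the TCP and whose axes are the flange's). Camera axes: x right, y down, z forward; pixel columns grow to the right and rows downward; lengths in m; the calibration is good to about 2 mm. A picture is of the moment at which its call begins: read the wrist's pose just before it. camera_info takes no time and is no camera call.
- manip.sign_off(): hands the job in; it is judged then, once.
The state is a dict: "clock": time; "qpos": joint angles; "qd": joint speeds; "effort": joint torques, N m; "position": TCP position; "ee_rot": TCP orientation; "contact_force": force on the tool from outside, world axes, zero at the start; "moment": the same for the moment, N m; "width": finger opening in m; "gripper_force": force on a finger pad.
Only numpy, scipy, OpenCV 4.12 (cv2) and the standard library are available. Lean on these libraries where they do the work, as an engineer would, in place of code of your own. Each camera call takes 0.05 s, during which the arm holds its last target. There are 200 camera calls.

## Working session

There is one attempt and no reset: what is moved stays moved. The work goes in short steps, Python scripts to look and compute and a shell command to move; the robot and the scene stay as the last step left them, time stands still between calls to the robot, and variables do not carry over. Pictures are saved under pics/ and viewed, at most 10 in all, crops included, and the job is handed in when it is done.

```bash
ls; mkdir -p pics; python3 - <<'E'
from rig import manip
import cv2
for n in("side","top"):
    cv2.imwrite(f"pics/{n}0.png",manip.get_image(n)[:,:,::-1]); print(n,manip.camera_info(n))
print(manip.camera_info("wrist")); print(manip.get_state(), manip.grip_point_offset)
E
```

```text
pics
side {'camera_matrix': array([[467.39759771,   0.        , 277.45656009],
       [  0.        , 467.39759771, 203.28915354],
       [  0.        ,   0.        ,   1.        ]]), 'k1': -0.007910660254117982, 'eye': array([0.02217751, 0.92884801, 1.00880958]), 'orientation': array([ 0.09245593, -0.22715166,  0.88004597, -0.40666093])}
top {'camera_matrix': array([[431.50935084,   0.        , 282.26169151],
       [  0.        , 431.50935084, 205.70784886],
       [  0.        ,   0.        ,   1.        ]]), 'k1': -0.08794263497493558, 'eye': array([0.39709826, 0.00856989, 1.41628528]), 'orientation': array([-0.03293465,  0.70630594, -0.70624215,  0.03562659])}
{'camera_matrix': array([[326.29137008,   0.        , 275.11447597],
       [  0.        , 326.29137008, 202.37256997],
       [  0.        ,   0.        ,   1.        ]]), 'k1': -0.07412477812513366, 'tool_from_camera': array([[ 2.01472708e-05, -9.57147943e-01, -2.89599405e-01,
         7.37029343e-02],
       [ 9.99999026e-01,  4.23345177e-04, -1.32961846e-03,
        -1.11886800e-03],
       [ 1.39524208e-03, -2.89599096
[... 154 characters left out ...]
os': array([ 1.03903159e+00,  2.76543796e-01,  1.50600261e+00,  9.90833893e-06,
        1.36068671e+00, -1.21015578e-01]), 'qd': array([-3.87626213e-04, -1.74960959e-03, -3.71652366e-03,  2.73160915e-04,
        8.92596617e-04, -2.80327888e-05]), 'effort': array([ 2.12017826e-04, -4.17698407e+01, -2.46405745e+01, -4.70070227e-04,
        5.79721673e-03,  1.28754147e-05]), 'position': array([0.22936933, 0.52676727, 0.2305209 ]), 'ee_rot': array([-2.67576143e-04,  2.03934831e-01,  9.78984122e-01, -7.75375186e-04]), 'contact_force': array([-0.53446808,  0.61969838,  0.25891581]), 'moment': array([-0.02625474, -0.01503495,  0.00938353]), 'gripper_force': 0.0, 'width': 0.08519889913770178} 0.0187
```

View pics/top0.png

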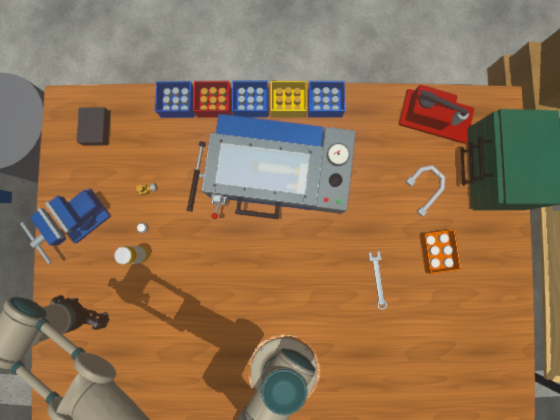

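View pics/side0.png

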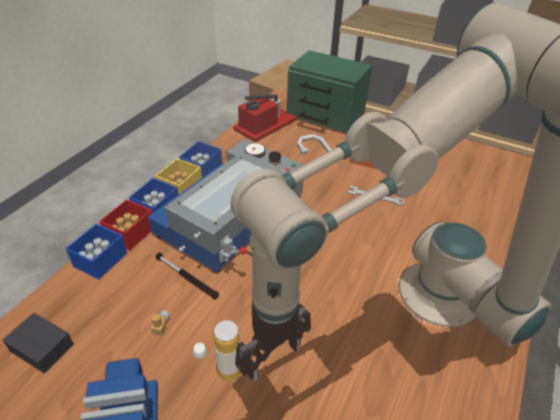

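The top view shows the cabinet with its front toward the robot, turned slightly. The red knob is at about (214,216) and the handle bar at about (258,213). In the side view the arm hides the handle and the knob is at about (247,250). I'll enlarge the top view.

```bash
cat > h.py <<'E'
import numpy as np,cv2
from rig import manip
from scipy.spatial.transform import Rotation as R
def rot(q): return R.from_quat(np.roll(q,-1)).as_matrix()
def ray(n,uv,st=None):
    c=manip.camera_info(n);K=c['camera_matrix'];k=c['k1']
    d=np.array([(uv[0]-K[0,2])/K[0,0],(uv[1]-K[1,2])/K[1,1]]);s=d.copy()
    for _ in range(20): s=d/(1+k*(s@s))
    v=np.r_[s,1.]
    if n=="wrist":
        T=c['tool_from_camera'];Rt=rot(st['ee_rot']);return st['position']+Rt@T[:3,3],Rt@T[:3,:3]@v
    return c['eye'],rot(c['orientation'])@v
def onz(n,uv,z,st=None):
    o,v=ray(n,uv,st);return o+v*(z-o[2])/v[2]
def redblobs(im,box=None):
    hsv=cv2.cvtColor(im,cv2.COLOR_RGB2HSV)
    m=((hsv[:,:,0]<6)|(hsv[:,:,0]>174))&(hsv[:,:,1]>150)&(hsv[:,:,2]>80)
    n,_,s,c=cv2.connectedComponentsWithStats(m.astype(np.uint8))
    return [(s[i,4],c[i].round(1)) for i in range(1,n) if s[i,4]>8]
E
python3 - <<'E'
from h import *
im=cv2.imread("pics/top0.png"); print(redblobs(im[:,:,::-1].copy()))
print(redblobs(cv2.imread("pics/side0.png")[:,:,::-1].copy()))
cv2.imwrite("pics/topc.png",cv2.resize(im[105:230,185:365],None,fx=4.4,fy=4.4,interpolation=cv2.INTER_CUBIC))
E
```

```text
[(np.int32(571), array([208.8, 100.5])), (np.int32(2213), array([434.7, 115.3])), (np.int32(15), array([209. ,  96.2])), (np.int32(9), array([325.7, 199.1])), (np.int32(22), array([214. , 215.7]))]
[(np.int32(1107), array([264.9, 119. ])), (np.int32(1070), array([130. , 222.6])), (np.int32(35), array([242.7, 250.2]))]
```

View pics/topc.png

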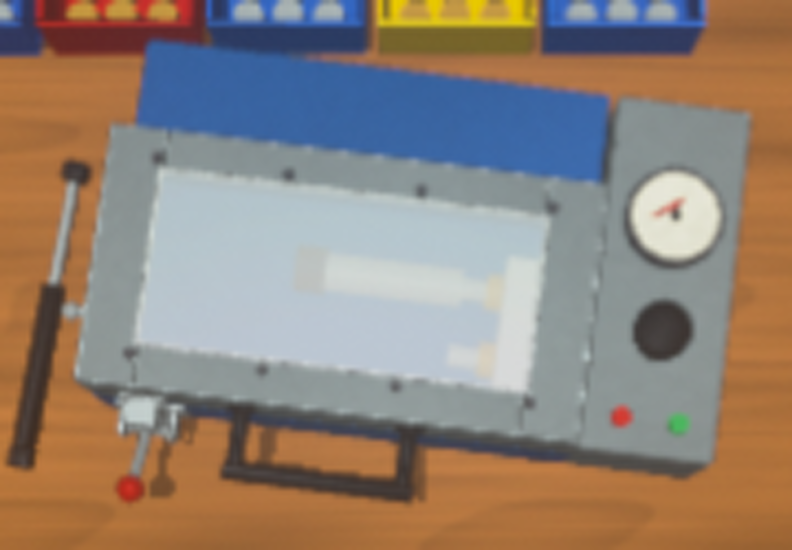

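The crop shows the hood top's corners at about (110,127), (78,378) and (582,432), the pod's corners at (615,97), (748,115) and (712,462), the bar from (224,472) to (411,493), and the knob at (130,488). Next I'll fit the cabinet pose.

```bash
cat > fit.py <<'E'
from h import *
from scipy.optimize import least_squares
P=[((110,127),(90,170,160)),((78,378),(-90,170,160)),((615,97),(160,-171,162)),((748,115),(160,-266,162)),((712,462),(-90,-266,162)),
((224,472),(-135,65,140)),((411,493),(-135,-65,140)),((130,488),(-154,130,107))]
W=np.array([onz("top",(185+(c[0]+.5)/4.4-.5,105+(c[1]+.5)/4.4-.5),m[2]/1e3)[:2] for c,m in P]); M=np.array([m[:2] for _,m in P])/1e3
def pr(p):
    c,s=np.cos(p[2]),np.sin(p[2]); return M@np.array([[c,s],[-s,c]])+p[:2]
r=least_squares(lambda p:(pr(p)-W).ravel(),[.5,0,0],loss='soft_l1',f_scale=.004)
print(r.x,np.degrees(r.x[2]));print(((pr(r.x)-W)*1e3).round(1))
np.save("pose.npy",r.x)
E
python3 fit.py; python3 -c "
from h import *
o1,d1=ray('top',(214,215.7));o2,d2=ray('side',(244,250))
t=np.linalg.lstsq(np.c_[d1,-d2],o2-o1,rcond=None)[0];print(o1+d1*t[0],o2+d2*t[1])
x,y,a=np.load('pose.npy')
c,s=np.cos(a),np.sin(a)
for n,p in dict(knob=(-.154,.13,.107),knobdn=(-.168,.13,.052),bar=(-.135,0,.14),hinge=(.09,0,.085),piv=(-.104,.13,.065)).items(): print(n,x+c*p[0]-s*p[1],y+s*p[0]+c*p[1],p[2])
"
```

```text
[ 0.62804916  0.06427485 -0.12940008] -7.41407827391118
[[ 3.2  0.5]
 [-3.4  5.5]
 [ 8.3 -3.9]
 [ 8.1 -7.7]
 [-3.2 -4. ]
 [-0.2  3.7]
 [-2.9  1. ]
 [-2.3  2. ]]
[0.49370215 0.21123618 0.10903972] [0.48880675 0.20895743 0.10832468]
knob 0.4921117790551392 0.21306003125913547 0.107
knobdn 0.47822882625402346 0.21486658087705168 0.052
bar 0.49417782569028856 0.08169515219588892 0.14
hinge 0.717296709993934 0.052661319050806926 0.085
piv 0.5416937533448382 0.20660806833800613 0.065
```

```bash
cat >> h.py <<'E'
def plan(pos,Rt,N,st=None):
    "constant row which, repeated N times, takes the tool to pos,Rt"
    st=st or manip.get_state();R0=rot(st['ee_rot']);w=R.from_matrix(R0.T@Rt).as_rotvec()/N
    A=sum(R.from_rotvec(w*k).as_matrix() for k in range(N))
    t=np.linalg.solve(A,R0.T@(np.array(pos)-st['position']))
    print(N,"rows t",t.round(4),"w",np.degrees(w).round(2))
def cab(p):
    x,y,a=np.load('pose.npy');return np.r_[x,y,0]+R.from_euler('z',a).apply(p)
def tool(pitch):
    "tool x along cabinet +y, tool z pitched deg below cabinet +x"
    a=np.load('pose.npy')[2];p=np.radians(pitch)
    z=R.from_euler('z',a).apply([np.cos(p),0,-np.sin(p)]);x=R.from_euler('z',a).apply([0,1,0])
    return np.c_[x,np.cross(z,x),z]
E
python3 -c "
from h import *
plan(cab([-.162,.13,.22]),tool(90),14)"
```

```text
14 rows t [-0.0307  0.0038  0.0008] w [-0.01  0.    5.28]
```

```bash
R='{"translation":[-0.0307,0.0038,0.0008],"angular":[0,0,5.28],"hand":0}'; python3 -m handwheel '[{"translation":[-0.0307,0.0038,0.0008],"angular":[0,0,5.28],"hand":0.5},{"translation":[-0.0307,0.0038,0.0008],"angular":[0,0,5.28],"hand":1},{"translation":[-0.0307,0.0038,0.0008],"angular":[0,0,5.28],"hand":1},{"translation":[-0.0307,0.0038,0.0008],"angular":[0,0,5.28],"hand":1},{"translation":[-0.0307,0.0038,0.0008],"angular":[0,0,5.28],"hand":1},{"translation":[-0.0307,0.0038,0.0008],"angular":[0,0,5.28],"hand":1},{"translation":[-0.0307,0.0038,0.0008],"angular":[0,0,5.28],"hand":1}]' 30
python3 -m handwheel '[{"translation":[-0.0307,0.0038,0.0008],"angular":[0,0,5.28],"hand":1},{"translation":[-0.0307,0.0038,0.0008],"angular":[0,0,5.28],"hand":1},{"translation":[-0.0307,0.0038,0.0008],"angular":[0,0,5.28],"hand":1},{"translation":[-0.0307,0.0038,0.0008],"angular":[0,0,5.28],"hand":1},{"translation":[-0.0307,0.0038,0.0008],"angular":[0,0,5.28],"hand":1},{"translation":[-0.0307,0.0038,0.0008],"angular":[0,0,5.28],"hand":1},{"translation":[-0.0307,0.0038,0.0008],"angular":[0,0,5.28],"hand":1},{"translation":[0,0,0],"angular":[0,0,0],"hand":1},{"translation":[0,0,0],"angular":[0,0,0],"hand":1}]'
python3 - <<'E'
from h import *
import pickle
st=manip.get_state();im=manip.get_image("wrist")
pickle.dump((st,im),open("w1.pkl","wb"));cv2.imwrite("pics/w1.png",im[:,:,::-1])
print(st['position'],cab([-.162,.13,.22]),st['qpos'])
for a,c in redblobs(im): print(a,c,onz("wrist",c,.107,st))
E
```

```text
clock: 0.68
position: [0.4108, 0.4125, 0.225]
ee_rot: [-0.0, 0.506, 0.863, -0.0]
contact_force: [-0.1, -0.5, -0.3]
width: 0.0007
gripper_force: 0.0
clock: 1.43
position: [0.4848, 0.213, 0.2198]
ee_rot: [-0.0, 0.752, 0.659, -0.0]
contact_force: [-0.6, 0.2, -1.1]
width: -0.0002
gripper_force: 0.0
[0.48476541 0.21295043 0.21976464] [0.48417866 0.21409235 0.22      ] [2.82195005e-01 2.14883753e-01 1.61879259e+00 3.90678560e-04
 1.30879593e+00 4.14567790e-01]
430 [285.5 198.5] [0.49251857 0.21048659 0.107     ]
```

View pics/w1.png

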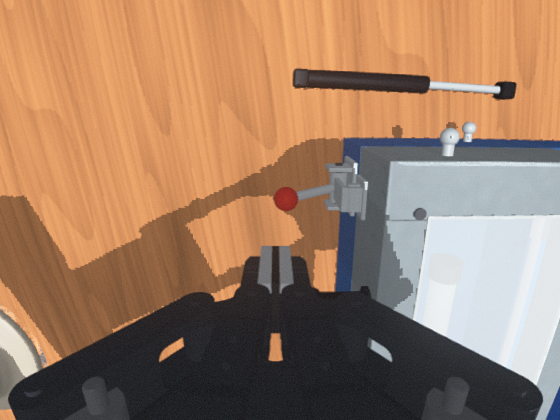

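The wrist picture shows the knob at (285,198), or world (0.4925, 0.2105). That agrees with the fit, and the cabinet edges line up with the tool. I'll press now.

```bash
python3 -m handwheel '[{"translation":[-0.001,0.001,0.03],"angular":[0,0,0],"hand":1},{"translation":[-0.001,0.001,0.03],"angular":[0,0,0],"hand":1},{"translation":[0,0,0.03],"angular":[0,0,0],"hand":1},{"translation":[0,0,0.01],"angular":[0,0,0],"hand":1},{"translation":[0,-0.001,0.01],"angular":[0,0,0],"hand":1},{"translation":[0,-0.002,0.01],"angular":[0,0,0],"hand":1},{"translation":[0,-0.002,0.01],"angular":[0,0,0],"hand":1}]'
python3 -m handwheel '[{"translation":[0,-0.002,0.01],"angular":[0,0,0],"hand":1},{"translation":[0,-0.002,0.008],"angular":[0,0,0],"hand":1},{"translation":[0,-0.002,0.005],"angular":[0,0,0],"hand":1},{"translation":[0,0,0.002],"angular":[0,0,0],"hand":1},{"translation":[0,0,0],"angular":[0,0,0],"hand":1}]'
```

```text
clock: 2.07
position: [0.4699, 0.2141, 0.0893]
ee_rot: [-0.008, 0.752, 0.659, -0.009]
contact_force: [-21.9, 4.7, 10.1]
width: -0.0
gripper_force: 10.8
clock: 2.48
position: [0.4653, 0.2145, 0.0629]
ee_rot: [-0.007, 0.751, 0.66, -0.008]
contact_force: [-14.6, 3.0, -1.3]
width: 0.0
gripper_force: 5.8
```

```bash
python3 - <<'E'
from h import *
import pickle
st=manip.get_state();im=manip.get_image("wrist")
cv2.imwrite("pics/w2.png",im[:,:,::-1]);print(redblobs(im),st['contact_force'])
s=manip.get_image("side");print(redblobs(s))
cv2.imwrite("pics/w2.png",np.hstack([cv2.resize(im,(400,300)),cv2.resize(s[180:300,180:340],(400,300))])[:,:,::-1])
E
```

```text
[(np.int32(712), array([306.9, 253.3]))] [-14.57364253   2.96932043  -1.25214222]
[(np.int32(469), array([265.2, 111.1])), (np.int32(11), array([235.6, 125.8])), (np.int32(1072), array([130. , 222.6]))]
```

View pics/w2.png

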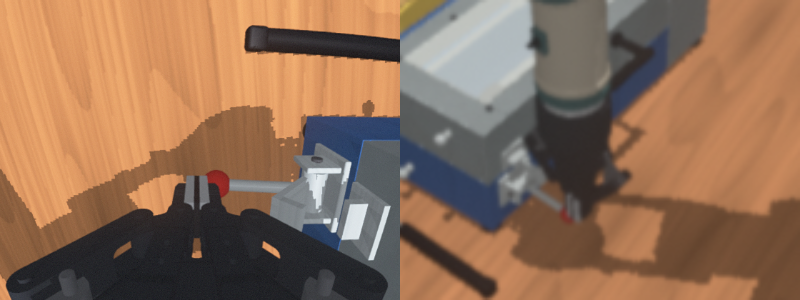

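The fingers slid off to the robot's side of the knob, so it is only partly down (wrist pixel (307,253)). I'll back off, lift and locate it again.

```bash
python3 -m handwheel '[{"translation":[0,-0.012,0],"angular":[0,0,0],"hand":1},{"translation":[0,-0.006,-0.03],"angular":[0,0,0],"hand":1},{"translation":[0,0,-0.04],"angular":[0,0,0],"hand":1},{"translation":[0,0,0],"angular":[0,0,0],"hand":1}]'
cat > knob.py <<'E'
from h import *
st=manip.get_state();im=manip.get_image("wrist")
n=cab([0,1,0])-cab([0,0,0]);p0=cab([-.104,.1275,.065])
x,y,a=np.load('pose.npy')
for A,c in redblobs(im):
    o,v=ray("wrist",c,st);p=o+v*(n@(p0-o))/(n@v);q=R.from_euler('z',-a).apply(p-np.r_[x,y,0])
    print(A,c,"world",p.round(4),"cab",q.round(4),"angle",.698-np.arctan2(q[2]-.065,-.104-q[0]))
print("tcp",st['position'],"cab",R.from_euler('z',-a).apply(st['position']-np.r_[x,y,0]).round(4),rot(st['ee_rot'])[:,2])
E
python3 knob.py
```

```text
clock: 2.92
position: [0.4628, 0.2185, 0.1425]
ee_rot: [0.003, 0.751, 0.66, 0.007]
contact_force: [2.3, 0.0, 0.5]
width: 0.0002
gripper_force: 0.0
534 [295.5 213.8] world [0.4779 0.2124 0.0585] cab [-0.168   0.1275  0.0585] angle 0.7984507747565353
tcp [0.4627872  0.21854662 0.14245783] cab [-0.1838  0.1317  0.1425] [ 0.01489007  0.004866   -0.9998773 ]
```

```bash
python3 -m handwheel '[{"translation":[-0.005,0.018,0.02],"angular":[0,0,0],"hand":1},{"translation":[0,0,0.03],"angular":[0,0,0],"hand":1},{"translation":[0,0,0.02],"angular":[0,0,0],"hand":1},{"translation":[0,0,0.007],"angular":[0,0,0],"hand":1},{"translation":[0,0,0.004],"angular":[0,0,0],"hand":1},{"translation":[0,0,0.003],"angular":[0,0,0],"hand":1},{"translation":[0,0,0],"angular":[0,0,0],"hand":1},{"translation":[0,0,0],"angular":[0,0,0],"hand":1}]'; python3 knob.py
```

```text
clock: 3.63
position: [0.4762, 0.2092, 0.058]
ee_rot: [0.001, 0.751, 0.66, 0.002]
contact_force: [-11.8, -5.5, 47.6]
width: -0.0001
gripper_force: 24.6
565 [283.2 239.3] world [0.4806 0.212  0.0395] cab [-0.1653  0.1275  0.0395] angle 1.0925699842779422
tcp [0.4761576  0.20918658 0.05799196] cab [-0.1693  0.1241  0.058 ] [ 4.88281084e-03  8.88505825e-04 -9.99987684e-01]
```

```bash
python3 -m handwheel '[{"translation":[0,0,-0.02],"angular":[0,0,0],"hand":1},{"translation":[0,-0.01,-0.04],"angular":[0,0,0],"hand":1},{"translation":[0,-0.01,-0.04],"angular":[0,0,0],"hand":1},{"translation":[0,-0.01,-0.04],"angular":[0,0,0],"hand":1},{"translation":[0,0,0],"angular":[0,0,0],"hand":1}]'; python3 knob.py; python3 -c "
from h import *
plan(cab([-.195,0,.2]),tool(45),8)"
```

```text
clock: 4.1
position: [0.4482, 0.2146, 0.1991]
ee_rot: [0.003, 0.751, 0.66, 0.007]
contact_force: [0.9, 0.4, 0.8]
width: -0.0001
gripper_force: 0.0
338 [307. 186.] world [0.4788 0.2123 0.053 ] cab [-0.1671  0.1275  0.053 ] angle 0.8864472332604549
tcp [0.44820165 0.21460011 0.19909878] cab [-0.1977  0.1259  0.1991] [ 0.01396552  0.00508506 -0.99988955]
8 rows t [-0.0156  0.0006 -0.0004] w [-5.55 -0.04 -0.01]
```

The latch is fully down at about 0.89 rad. Next I go to the pre-grasp pose, opening to about 45 mm.

```bash
python3 -m handwheel '[{"translation":[-0.0156,0.0006,-0.0004],"angular":[-5.55,0,0],"hand":0.45},{"translation":[-0.0156,0.0006,-0.0004],"angular":[-5.55,0,0],"hand":0.45},{"translation":[-0.0156,0.0006,-0.0004],"angular":[-5.55,0,0],"hand":0.45},{"translation":[-0.0156,0.0006,-0.0004],"angular":[-5.55,0,0],"hand":0.45},{"translation":[-0.0156,0.0006,-0.0004],"angular":[-5.55,0,0],"hand":0.45},{"translation":[-0.0156,0.0006,-0.0004],"angular":[-5.55,0,0],"hand":0.45},{"translation":[-0.0156,0.0006,-0.0004],"angular":[-5.55,0,0],"hand":0.45},{"translation":[-0.0156,0.0006,-0.0004],"angular":[-5.55,0,0],"hand":0.45},{"translation":[0,0,0],"angular":[0,0,0],"hand":0.45},{"translation":[0,0,0],"angular":[0,0,0],"hand":0.45}]'
python3 - <<'E'
from h import *
import pickle
st=manip.get_state();im=manip.get_image("wrist")
pickle.dump((st,im),open("w3.pkl","wb"));cv2.imwrite("pics/w3.png",im[:,:,::-1])
print(st['qpos'])
E
```

```text
clock: 4.98
position: [0.434, 0.0927, 0.1948]
ee_rot: [0.27, 0.704, 0.615, 0.231]
contact_force: [-0.0, 0.8, 0.5]
width: 0.0466
gripper_force: 0.0
[ 0.27748946 -0.13736851  2.32660146 -0.81246865  0.38399167  1.08853944]
```

View pics/w3.png

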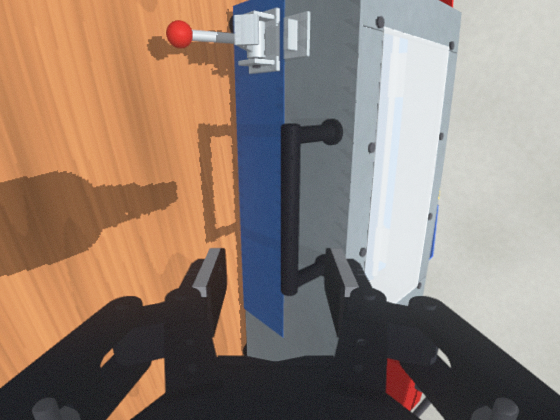

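The bar runs along column 290 from row about 124 to row about 294, between the fingers' planes. The lever is down at (180,34).

```bash
python3 - <<'E'
from h import *
import pickle
st,im=pickle.load(open("w3.pkl","rb"));x,y,a=np.load('pose.npy')
for uv in((291,124),(291,294),(291,209),(180,34)):
    p=onz("wrist",uv,.14 if uv[0]>200 else .052,st);print(uv,p.round(4),R.from_euler('z',-a).apply(p-np.r_[x,y,0]).round(4))
E
```

```text
(291, 124) [0.5031 0.1431 0.14  ] [-0.1341  0.062   0.14  ]
(291, 294) [0.4887 0.0114 0.14  ] [-0.1314 -0.0704  0.14  ]
(291, 209) [0.4964 0.083  0.14  ] [-0.1329  0.0016  0.14  ]
(180, 34) [0.4792 0.2116 0.052 ] [-0.1666  0.1269  0.052 ]
```

```bash
python3 - <<'E'
from h import *
p=np.load('pose.npy');n=cab([.002,-.003,0]);p[:2]=n[:2];np.save('pose.npy',p)
T=tool(55);b=cab([-.135,0,.14])
plan(b-T[:,2]*.045,T,3)
st=dict(position=b-T[:,2]*.045,ee_rot=np.roll(R.from_matrix(T).as_quat(),1))
plan(b+T[:,2]*.0187,T,3,st)
E
```

```text
3 rows t [-0.0022  0.0052  0.0125] w [ 2.25  0.17 -0.07]
3 rows t [ 0.     -0.      0.0212] w [-0.  0. -0.]
```

```bash
python3 -m handwheel '[{"translation":[-0.0022,0.0052,0.0125],"angular":[2.25,0.17,0],"hand":0.5},{"translation":[-0.0022,0.0052,0.0125],"angular":[2.25,0.17,0],"hand":0.5},{"translation":[-0.0022,0.0052,0.0125],"angular":[2.25,0.17,0],"hand":0.5},{"translation":[0,0,0],"angular":[0,0,0],"hand":0.5},{"translation":[0,0,0],"angular":[0,0,0],"hand":0.5}]'; python3 - <<'E'
from h import *
T=tool(55);b=cab([-.135,0,.14]);plan(b+T[:,2]*.0187,T,3)
st=manip.get_state();print(st['qpos'],st['position']-(b-T[:,2]*.045))
im=manip.get_image("wrist");cv2.imwrite("pics/w4.png",im[:,:,::-1])
E
```

```text
clock: 5.45
position: [0.472, 0.0812, 0.1778]
ee_rot: [0.226, 0.718, 0.627, 0.199]
contact_force: [-0.2, -0.0, 0.2]
width: 0.0429
gripper_force: 0.0
3 rows t [ 0.0001 -0.0007  0.0211] w [ 0.03  0.01 -0.11]
[ 0.14419159 -0.05490569  2.23186586 -0.41163061  0.40033633  0.61391893] [ 0.00185855 -0.00055872  0.00090358]
```

View pics/w4.png

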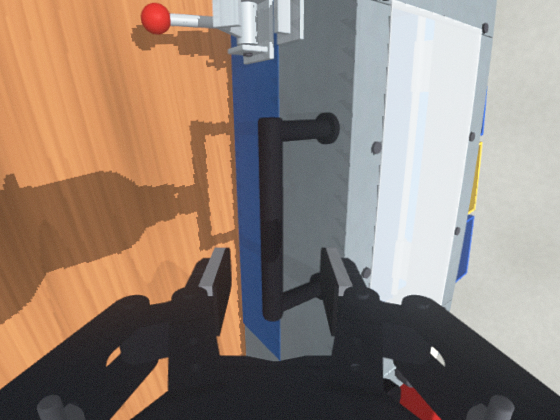

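The bar is centred between the fingers (column 270, fingers at 225 and 330). Going in and closing.

```bash
python3 -m handwheel '[{"translation":[0,-0.0007,0.021],"angular":[0,0,0],"hand":0.5},{"translation":[0,-0.0007,0.021],"angular":[0,0,0],"hand":0.5},{"translation":[0,-0.0007,0.021],"angular":[0,0,0],"hand":0.5},{"translation":[0,0,0],"angular":[0,0,0],"hand":0.5},{"translation":[0,0,0],"angular":[0,0,0],"hand":0.8},{"translation":[0,0,0],"angular":[0,0,0],"hand":1},{"translation":[0,0,0],"angular":[0,0,0],"hand":1},{"translation":[0,0,0],"angular":[0,0,0],"hand":1},{"translation":[0,0,0],"angular":[0,0,0],"hand":1}]' 30
cat > arc.py <<'E'
# plan an arc: hood angle from..to, tool pitch at end
import sys
from h import *
th1,p1,N=float(sys.argv[1]),float(sys.argv[2]),int(sys.argv[3])
st=manip.get_state();x,y,a=np.load('pose.npy')
g=st['position']-rot(st['ee_rot'])[:,2]*.0187
q=R.from_euler('z',-a).apply(g-np.r_[x,y,0]);v=q-[.09,q[1],.085]
z=R.from_euler('z',-a).apply(rot(st['ee_rot'])[:,2])
th0=np.arctan2(v[2],-v[0])-np.arctan2(55,225)
print("grip cab",q.round(4),"r",np.hypot(v[0],v[2]),"hood",th0,"pitch",np.degrees(np.arctan2(-z[2],z[0])),"F",st['contact_force'],st['width'],st['gripper_force'],st['qpos'].round(2))
r=.232;f=th1+np.arctan2(55,225)
T=tool(p1);plan(cab([.09-r*np.cos(f),0*q[1],.085+r*np.sin(f)])+T[:,2]*.0187,T,N,st)
E
python3 arc.py .2 60 3
```

```text
clock: 6.25
position: [0.5049, 0.077, 0.1264]
ee_rot: [0.227, 0.717, 0.628, 0.201]
contact_force: [4.2, -1.9, -3.9]
width: 0.0129
gripper_force: 29.4
grip cab [-0.1365 -0.0003  0.1417] r 0.23351323565026172 hood 0.0053364198248957995 pitch 54.71241010566006 F [ 4.17122976 -1.88158082 -3.92126104] 0.012857627941772429 29.402948319911957 [ 0.11  0.08  2.28 -0.66  0.23  0.85]
3 rows t [ 0.0001  0.0118 -0.0087] w [ 1.76 -0.01 -0.07]
```

```bash
python3 -m handwheel '[{"translation":[0,0.006,-0.0045],"angular":[0.9,0,0],"hand":1},{"translation":[0,0.006,-0.0045],"angular":[0.9,0,0],"hand":1},{"translation":[0,0.006,-0.0045],"angular":[0.9,0,0],"hand":1},{"translation":[0,0.006,-0.0045],"angular":[0.9,0,0],"hand":1},{"translation":[0,0.006,-0.0045],"angular":[0.9,0,0],"hand":1},{"translation":[0,0.006,-0.0045],"angular":[0.9,0,0],"hand":1},{"translation":[0,0,0],"angular":[0,0,0],"hand":1}]'
python3 arc.py .5 70 8
```

```text
clock: 6.83
position: [0.5176, 0.0754, 0.1672]
ee_rot: [0.191, 0.728, 0.636, 0.169]
contact_force: [-0.7, 5.2, -5.2]
width: 0.0127
gripper_force: 31.6
grip cab [-0.1221 -0.0003  0.1834] r 0.23387458468053118 hood 0.19472504421390968 pitch 60.500903795253066 F [-0.70098681  5.24499343 -5.17723996] 0.012715216922004117 31.564129292964935 [ 0.08  0.04  2.11 -0.22  0.5   0.39]
8 rows t [ 0.0001  0.0073 -0.0044] w [ 1.19 -0.01 -0.04]
```

```bash
python3 -m handwheel '[{"translation":[0,0.0073,-0.0044],"angular":[1.2,0,0],"hand":1},{"translation":[0,0.0073,-0.0044],"angular":[1.2,0,0],"hand":1},{"translation":[0,0.0073,-0.0044],"angular":[1.2,0,0],"hand":1},{"translation":[0,0.0073,-0.0044],"angular":[1.2,0,0],"hand":1},{"translation":[0,0.0073,-0.0044],"angular":[1.2,0,0],"hand":1},{"translation":[0,0.0073,-0.0044],"angular":[1.2,0,0],"hand":1},{"translation":[0,0.0073,-0.0044],"angular":[1.2,0,0],"hand":1},{"translation":[0,0.0073,-0.0044],"angular":[1.2,0,0],"hand":1},{"translation":[0,0,0],"angular":[0,0,0],"hand":1}]'
python3 arc.py .8 78 8
```

```text
clock: 7.58
position: [0.5531, 0.0709, 0.2248]
ee_rot: [0.128, 0.741, 0.649, 0.114]
contact_force: [-12.3, 3.7, 8.5]
width: 0.0127
gripper_force: 33.6
grip cab [-8.340e-02 -1.000e-04  2.424e-01] r 0.23424460174355152 hood 0.4973300496146096 pitch 70.281523842194 F [-12.32626769   3.72062819   8.46402486] 0.012702748281463536 33.6114576458931 [ 0.04  0.09  1.82 -0.07  0.9   0.21]
8 rows t [ 0.      0.0079 -0.0031] w [ 0.96 -0.02 -0.02]
```

```bash
sed -i 's/^r=.232/r=.2355/' arc.py; python3 arc.py .8 78 8 | tail -1;  python3 -m handwheel '[{"translation":[0,0.0078,-0.0034],"angular":[0.96,0,0],"hand":1},{"translation":[0,0.0078,-0.0034],"angular":[0.96,0,0],"hand":1},{"translation":[0,0.0078,-0.0034],"angular":[0.96,0,0],"hand":1},{"translation":[0,0.0078,-0.0034],"angular":[0.96,0,0],"hand":1},{"translation":[0,0.0078,-0.0034],"angular":[0.96,0,0],"hand":1},{"translation":[0,0.0078,-0.0034],"angular":[0.96,0,0],"hand":1},{"translation":[0,0.0078,-0.0034],"angular":[0.96,0,0],"hand":1},{"translation":[0,0.0078,-0.0034],"angular":[0.96,0,0],"hand":1},{"translation":[0,0,0],"angular":[0,0,0],"hand":1}]'
python3 arc.py 1.125 85 10
```

```text
8 rows t [ 0.      0.0078 -0.0036] w [ 0.96 -0.02 -0.02]
clock: 8.33
position: [0.6081, 0.0639, 0.2702]
ee_rot: [0.08, 0.748, 0.655, 0.073]
contact_force: [-4.4, 3.0, 4.6]
width: 0.013
gripper_force: 33.3
grip cab [-0.0258  0.      0.2885] r 0.23409594758553512 hood 0.8136544254971957 pitch 77.52387962825776 F [-4.36235559  3.01254317  4.6216271 ] 0.013026575165782298 33.2794725894928 [ 0.01  0.2   1.53 -0.03  1.19  0.15]
10 rows t [ 0.      0.0069 -0.0016] w [ 0.75 -0.02 -0.01]
```

```bash
python3 -m handwheel '[{"translation":[0,0.0069,-0.0016],"angular":[0.75,0,0],"hand":1},{"translation":[0,0.0069,-0.0016],"angular":[0.75,0,0],"hand":1},{"translation":[0,0.0069,-0.0016],"angular":[0.75,0,0],"hand":1},{"translation":[0,0.0069,-0.0016],"angular":[0.75,0,0],"hand":1},{"translation":[0,0.0069,-0.0016],"angular":[0.75,0,0],"hand":1},{"translation":[0,0.0069,-0.0016],"angular":[0.75,0,0],"hand":1},{"translation":[0,0.0069,-0.0016],"angular":[0.75,0,0],"hand":1},{"translation":[0,0.0069,-0.0016],"angular":[0.75,0,0],"hand":1},{"translation":[0,0.0069,-0.0016],"angular":[0.75,0,0],"hand":1},{"translation":[0,0.0069,-0.0016],"angular":[0.75,0,0],"hand":1}]'
python3 -m handwheel '[{"translation":[0,0,0],"angular":[0,0,0],"hand":1},{"translation":[0,0,0],"angular":[0,0,0],"hand":1},{"translation":[0,0,0],"angular":[0,0,0],"hand":1},{"translation":[0,0,0],"angular":[0,0,0],"hand":1},{"translation":[0,0,0],"angular":[0,0,0],"hand":1},{"translation":[0,0,0],"angular":[0,0,0],"hand":1}]'
python3 arc.py 1.125 85 1
python3 -c "
from h import *
s=manip.get_image('side');t=manip.get_image('top');w=manip.get_image('wrist')
cv2.imwrite('pics/f.png',np.vstack([np.hstack([cv2.resize(s[60:300,100:420],(400,300)),cv2.resize(t[80:230,185:385],(400,300))]),np.hstack([cv2.resize(w,(400,300)),np.zeros((300,400,3),np.uint8)])])[:,:,::-1])"
```

```text
clock: 9.17
position: [0.6716, 0.0559, 0.295]
ee_rot: [0.03, 0.751, 0.659, 0.029]
contact_force: [-0.6, 2.4, -3.5]
width: 0.0125
gripper_force: 32.7
clock: 9.67
position: [0.6724, 0.0557, 0.2948]
ee_rot: [0.031, 0.751, 0.659, 0.03]
contact_force: [-0.5, 5.4, 0.7]
width: 0.0124
gripper_force: 33.3
grip cab [4.140e-02 1.000e-04 3.135e-01] r 0.23358161025158997 hood 1.1216424481966065 pitch 85.04092782447584 F [-0.51689894  5.43419749  0.70041311] 0.012394580373656377 33.32618594169617 [-0.02  0.36  1.23 -0.01  1.46  0.11]
1 rows t [-0.0002  0.0006 -0.002 ] w [-0.04 -0.25 -0.13]
```

View pics/f.png

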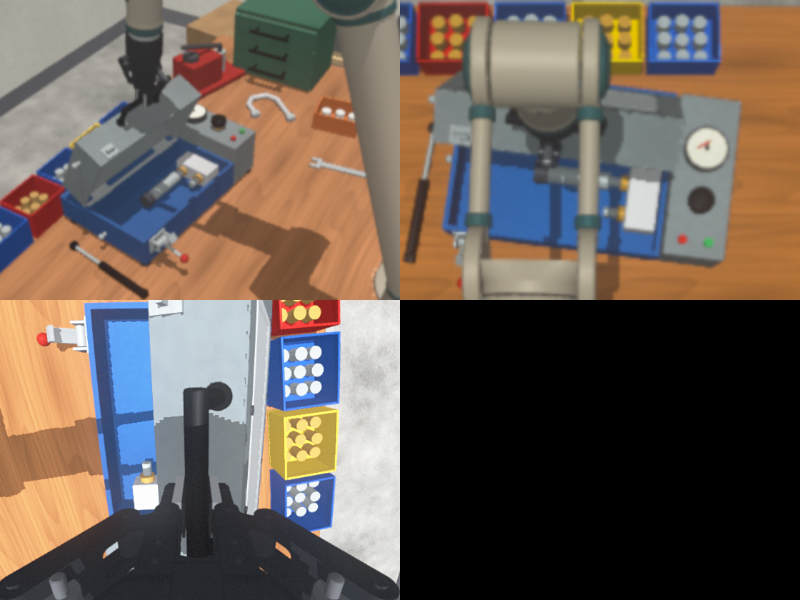

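The hood is up and held by its bar, the latch is down, and the force along the swing is close to zero, so it is at balance (estimated 1.12 rad). Handing in.

```bash
python3 -c "
from rig import manip
print(manip.sign_off())"
```

```text
the job is handed in; nothing more can be done
None
```

The job is handed in, with no verdict shown: the latch is fully down (about 0.89 rad) and the gripper is holding the hood by its bar handle, at rest at about 1.12 rad; none of the other things on the bench were knowingly touched.

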